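# Release the long sample tube with the rocker gate

## Robot

A 6-joint arm with a two-finger parallel gripper is mounted at the origin on the work surface. World frame = base frame: x ahead of the robot, y to its left, z up, the work surface at z = 0. Lengths are in m, angles in rad, forces in N, time in s.
With the tool pointing down it reaches from about 0.425 to 0.95 m from the base axis. Payload 3.5 kg.
Tool frame: the origin (TCP) lies at the very end of the fingers, on their centre line; the grasp point (between the pads) lies 19 mm behind it; z points along the fingers, y is the line along which they close (so a half turn about z gives the same grasp; the last joint's range is limited). The gripper opens to 85 mm and grips with 20 to 120 N. Pads are 22 mm wide; open, the fingers measure 114 mm over their backs; the gripper's body (76 mm by 85 mm) begins 54 mm behind the grasp point. The pads swing forward as they close: fully open they stand 13 mm farther back than shut.
Start: joints at [-1.362, 0.286, 1.577, -0, 1.279, -0.15], TCP at [0.237, -0.632, 0.231] pointing down, gripper open.
Joint ranges: [-2.77, 2.77], [-0.9, 2.22], [0.21, 2.48], [-1.53, 4.67], [0.24, 2.81], [-2.84, 2.84]. Speed limits (rad/s): [2.79, 2.79, 3.14, 3.14, 3.14, 3.14].

## Interface

Orientations are given as a unit quaternion [x, y, z, w].
In Python, from plant import ctrl gives the robot as it stands.
- The arm moves only by the tool carry_out, never from a script. Its argument "deltas" is one flat list of numbers, 6 for each row, row after row: the shift along the tool's x, y, z in m, then the turn, a rotation vector about the tool's x, y, z in rad. A call has 1 to 5 rows; each row is the pose to reach, as a shift and turn from the pose commanded when the call began, along the tool's axes at that moment; what a row does not reach only later rows make up. A row lasts 1/8 s, in which the tool goes at most 62.5 mm and 10.7 degrees, less where a joint would pass 70% of its speed; a pose out of reach is approached as far as the arm can. A call with a gripper value outside its range is refused whole. "grip" is the opening in per cent of the stroke, from 0 (shut) to 100 (fully open), set as the call begins (left out, the last holds). The fingers move at their own pace and stop on an object; "grip_force" is the grip in N (left out, the last holds). Time passes only in rows, so rows that repeat a pose let the fingers close. It gives the time, the measured TCP pose, the force, the opening and the grip force at its end, in the units of the state.
- ctrl.get_state(): the state, without advancing time (a new reading comes with each control period).
- ctrl.read_camera(name): name is "scene" or "top"; returns (picture, depth): 420x560x3 uint8, red, green, blue; 420x560 float32, m along the optical axis (not along the pixel's ray), 0 where there is no reading.
- ctrl.camera_model(name): a dict with "intrinsics" (3x3 intrinsics, pixels), "k1" (the pictures are not rectified: a ray, as slopes to the right and down, at radius r is drawn at 1 + k1 r^2 times it, then the intrinsics apply), "extrinsics" (4x4, takes a point from world to camera coordinates). Camera axes: x right, y down, z forward; pixel columns grow to the right and rows downward; lengths in m; the calibration is good to about 2 mm. A picture is of the moment at which its call begins. camera_model takes no time and is no camera call.
- ctrl.sign_off(): hands the job in; it is judged then, once.
Trained networks look in the newest picture that a camera, given by its name, has taken for a name from the list of things; names that differ only in an ending like _2 or _b are one class to them, and where a whole thing is asked for, a point or a joint stands for the part that bears it (a point fixed in the world has none). Each returns a list of dicts, best first, with "score" (0 to 1); they miss things now and then, are a little off and sometimes report something else, mostly with a low value. They report only what shows in the picture. A call takes as long as a camera call.
- ctrl.find_in(camera, query): "uv" ([column, row] in pixels, amid what is visible of it).
The state is a dict: "time": time; "qpos": joint angles; "dq": joint speeds; "joint_efforts": joint torques, N m; "eef_pos": TCP position; "tcp_rot": TCP orientation; "contact_force": force on the tool from outside, world axes, zero at the start; "wrist_torque": the same for the moment, N m; "opening": opening from 0.0 (shut) to 1.0 (fully open); "finger_force": force on a finger pad.
Only numpy, scipy, OpenCV 4.12 (cv2) and the standard library are available. Lean on these libraries where they do the work, as an engineer would, in place of code of your own. Each camera call takes 0.05 s, during which the arm holds its last target. There are 200 camera calls.

## Task

Two rocker-gate dispensers stand on the clinic counter, one holding a long sample tube and the other a short one. Press down the near end of the rocking lever on the dispenser with the long tube so that its gate rises and the tube rolls into the catch trough, then let the lever come back up so that the gate is shut. Do not touch or pick up the tubes, leave the short tube and its lever alone, and do not disturb the things standing around.

Things in the scene. Friction and masses are not known exactly. Their poses are not given: they have to be found in the camera images.
- long_dispenser: The dispenser holding the long tube; left or right varies: white plastic, fixed, 250 x 150 (sizes in mm). Origin on the counter under the lever pivot; x points downhill, from press plate to trough; z up. Open lane 112 mm wide, walls 68 mm high, falls 10 deg from x -50 (floor 60 high) to the gate at x +91 (floor 35 high); catch trough x +92 to +173, floor 22 to 7 high, end wall 46 high.
- short_dispenser: The dispenser holding the short tube, else the same: white plastic, fixed, 250 x 150 (sizes in mm). Origin on the counter under the lever pivot; x points downhill, from press plate to trough; z up. Open lane 112 mm wide, walls 68 mm high, falls 10 deg from x -50 (floor 60 high) to the gate at x +91 (floor 35 high); catch trough x +92 to +173, floor 22 to 7 high, end wall 46 high.
- long_lever (a joint): Long tube's lever: steel rocking yoke, pivot 85 mm high at dispenser x 0; press plate at x -125 mm (near end), gate (comb of four thin bars) at x +91. Rad: 0 = level, gate down; grows as the plate goes down and gate rises; stop 0.32 (plate 39 mm lower). Gate clears a tube from 0.18. Springs back by itself; 3 N on the plate starts it, 6 N holds 0.3.
- short_lever (a joint): Short tube's lever: steel rocking yoke, pivot 85 mm high at dispenser x 0; press plate at x -125 mm (near end), gate (comb of four thin bars) at x +91. Rad: 0 = level, gate down; grows as the plate goes down and gate rises; stop 0.32 (plate 39 mm lower). Gate clears a tube from 0.18. Springs back by itself; 3 N on the plate starts it, 6 N holds 0.3.
- long_pad (a point): Long tube's dispenser: centre of the top of the lever's press plate (steel, 50 mm along dispenser x, 40 mm across, 6 mm thick); at rest 91 mm high, 125 mm from the pivot on the -x side, nothing under it. Moves with the lever.
- short_pad (a point): Short tube's dispenser: centre of the top of the lever's press plate (steel, 50 mm along dispenser x, 40 mm across, 6 mm thick); at rest 91 mm high, 125 mm from the pivot on the -x side, nothing under it. Moves with the lever.
- long_tube: Long tube, 100 mm long, 16 mm diameter, 20 g or less: white sample tube with blue cap, lying across the lane against the gate, free to roll. Origin at its centre; y along the tube. With the gate held up it rolls into the trough within about 1 s.
- short_tube: Short tube, 66 mm long, 16 mm diameter, 20 g or less: white sample tube with blue cap, lying across the lane against the gate, free to roll. Origin at its centre; y along the tube. 
- dropper_a: Bystander: loose white plastic dropper bottle, 28 mm in diameter, 72 mm high, standing between the dispensers' near ends. Origin at the centre of its underside.
- dropper_b: Bystander: loose white dropper bottle, the same, standing to the right. Origin at the centre of its underside.
- steel_jar: Bystander: loose lidded steel jar, 94 mm in diameter, 118 mm high, to the right. Origin at the centre of its underside.
- glove_box: Bystander: loose cardboard glove box, 125 x 235 x 75 mm, long side along its y, to the left. Origin at the centre of its underside.

How it is judged:
On the way:
1. the long tube's gate is held up by the lever (value of joint long_lever above 0.18 rad), for 0.1 s.
At the end, for the whole second after the job is handed in: The long tube lies at rest (slower than 20 mm/s) in the catch trough of its own dispenser (centre 120 to 175 mm along the dispenser's x, within 30 mm of its middle, lower than 40 mm), its lever is back up (below 0.05 rad), the short tube is still in its lane and its lever up (below 0.05 rad) (x of long_tube in the frame of long_dispenser between 0.12 and 0.175 m and y of long_tube in the frame of long_dispenser between -0.03 and 0.03 m and height (world z) of long_tube below 0.04 m and linear speed of long_tube below 0.02 m/s and value of joint each of long_lever, short_lever below 0.05 rad and x of short_tube in the frame of short_dispenser between -0.05 and 0.1 m); the robot touches nothing.
It fails at once if the robot touches a tube (contact force between any of the fingers, the arm and long_tube above 0.3 N or contact force between any of the fingers, the arm and short_tube above 0.3 N).
It fails at once if a tube is lifted (height (world z) of any of long_tube, short_tube above 0.075 m).
It fails at once if the other lever is pressed (value of joint short_lever above 0.1 rad).
It fails at once if the short tube leaves its lane (x of short_tube in the frame of short_dispenser above 0.1 m).
It fails at once if a bystander is shifted by more than 20 mm or lifted (distance of any of dropper_a, dropper_b, steel_jar, glove_box from where it was at the start of the episode above 0.02 m).
It also fails if it takes over 29 s, if anything falls off the work surface, if the arm or the gripper's body presses on something with over 40 N, if the wrist force passes 120 N, or if a joint passes its speed limit or range.

## Working session

There is one attempt and no reset: what is moved stays moved. The work goes in short steps, Python scripts to look and compute and a tool call to move; the robot and the scene stay as the last step left them, time stands still between calls to the robot, and variables do not carry over. Pictures are saved under pics/ and viewed, at most 10 in all, crops included, and the job is handed in when it is done.

Besides the shell and the picture viewer there is one more tool, called after "Request:" as name(argument=value, ...) on one line, values as JSON. carry_out: Moves the arm, as the interface text tells. Its arguments: {"type":"object","properties":{"deltas":{"type":"array"},"grip":{"type":"number"},"grip_force":{"type":"number"}},"required":["deltas"]}

```bash
mkdir -p pics; cat > h.py <<'E'
import numpy as np, cv2
from plant import ctrl
def world(cam, uv, d):
    m=ctrl.camera_model(cam);K=np.array(m["intrinsics"]);T=np.array(m["extrinsics"])
    uv=np.atleast_2d(np.array(uv,float)); k=m["k1"]
    p=np.c_[(uv[:,0]-K[0,2])/K[0,0],(uv[:,1]-K[1,2])/K[1,1]]
    q=p.copy()
    for _ in range(20): q=p/(1+k*(q**2).sum(1,keepdims=True))
    d=np.atleast_1d(d)[:,None]
    c=np.c_[q*d,d]
    return (c-T[:3,3])@T[:3,:3]
E
python3 - <<'E'
from h import *
for cam in("top","scene"):
    im,d=ctrl.read_camera(cam);cv2.imwrite(f"pics/{cam}0.png",im[:,:,::-1]);np.save(f"{cam}_d.npy",d)
for q in("long_tube","short_tube","long_pad","short_pad","long_dispenser","dropper_a"):
    for r in ctrl.find_in("top",q)[:3]:
        u,v=np.round(r["uv"]).astype(int); d=np.load("top_d.npy")
        print(q,r["score"],u,v,world("top",[u,v],d[v,u]).round(3))
print(ctrl.get_state())
E
```

```text
long_tube 0.58 214 156 [[0.732 0.213 0.056]]
short_tube 0.4 325 170 [[ 0.692 -0.192  0.048]]
long_pad 0.68 209 204 [[0.548 0.218 0.094]]
long_pad 0.5 216 169 [[0.687 0.205 0.043]]
long_pad 0.42 327 172 [[ 0.683 -0.199  0.052]]
short_pad 0.9 336 224 [[ 0.489 -0.225  0.089]]
long_dispenser 0.65 214 167 [[0.694 0.213 0.044]]
dropper_a 0.53 384 266 [[ 0.349 -0.405  0.037]]
dropper_a 0.5 405 229 [[ 0.475 -0.464  0.101]]
dropper_a 0.46 270 246 [[0.411 0.002 0.044]]
{'time': 0.4, 'qpos': array([-1.36200194e+00,  2.86454951e-01,  1.57687501e+00,  7.64183027e-07,
        1.27861942e+00, -1.50009993e-01]), 'dq': array([-0.00181138, -0.00170165, -0.00240091, -0.00217228,  0.00191478,
        0.00144338]), 'joint_efforts': array([ 1.16258293e-04, -4.05290186e+01, -2.92353165e+01, -1.55254456e-04,
        2.08023579e-03,  1.04120371e-06]), 'eef_pos': array([ 0.23703123, -0.63191188,  0.23112656]), 'tcp_rot': array([ 9.83950546e-01,  1.78441281e-01, -4.87602719e-06, -1.78297453e-04]), 'contact_force': array([-0.15797975, -0.05967827, -0.03905367]), 'wrist_torque': array([-0.0050232 , -0.03883427, -0.01149768]), 'finger_force': 0.0, 'opening': 1.003571550546435}
```

View pics/top0.png

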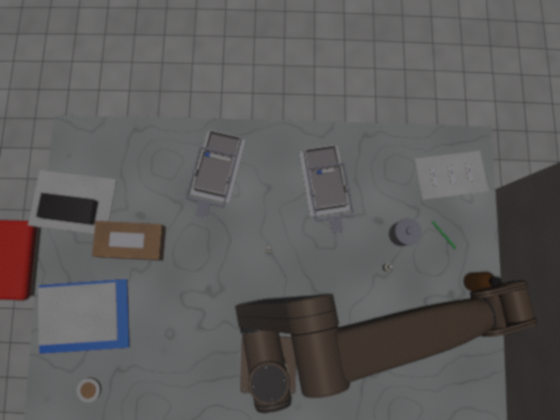

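View pics/scene0.png

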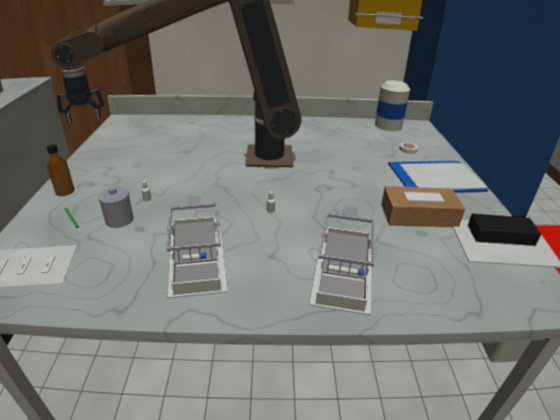

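The top view shows the left dispenser around (216,166) with its plate at (203,209), and the right one around (326,182) with its plate at (336,225). The tubes are too small to tell apart, so I'll enlarge them.

```bash
python3 - <<'E'
from h import *
t=cv2.imread("pics/top0.png");s=cv2.imread("pics/scene0.png")
a=cv2.resize(t[120:240,180:360],(780,520),interpolation=cv2.INTER_CUBIC)
a=cv2.convertScaleAbs(a,alpha=1.6)
b=cv2.resize(s[185:315,155:385],(780,440),interpolation=cv2.INTER_CUBIC)
cv2.imwrite("pics/ct.png",a);cv2.imwrite("pics/cs.png",b)
d=np.load("top_d.npy")
# points at pad height (85..97mm) near plates, and dispenser wall tops
v,u=np.mgrid[0:420,0:560]
P=world("top",np.c_[u.ravel(),v.ravel()],d.ravel())
for n,(u0,u1,v0,v1) in dict(L=(190,222,199,222),R=(322,350,213,236)).items():
    m=((u>=u0)&(u<u1)&(v>=v0)&(v<v1)).ravel()&(P[:,2]>.078)&(P[:,2]<.105)
    q=P[m];print(n,m.sum(),q.mean(0).round(3),q.min(0).round(3),q.max(0).round(3),u.ravel()[m].mean(),v.ravel()[m].mean())
E
```

```text
L 238 [0.536 0.236 0.091] [0.502 0.176 0.079] [0.566 0.285 0.1  ] 203.72268907563026 207.3109243697479
R 228 [ 0.492 -0.225  0.091] [ 0.457 -0.271  0.078] [ 0.521 -0.176  0.104] 336.0964912280702 223.0921052631579
```

View pics/ct.png

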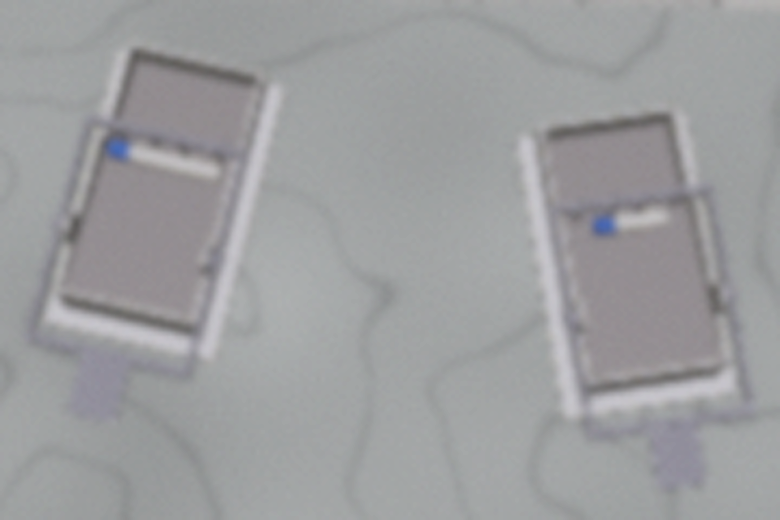

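View pics/cs.png

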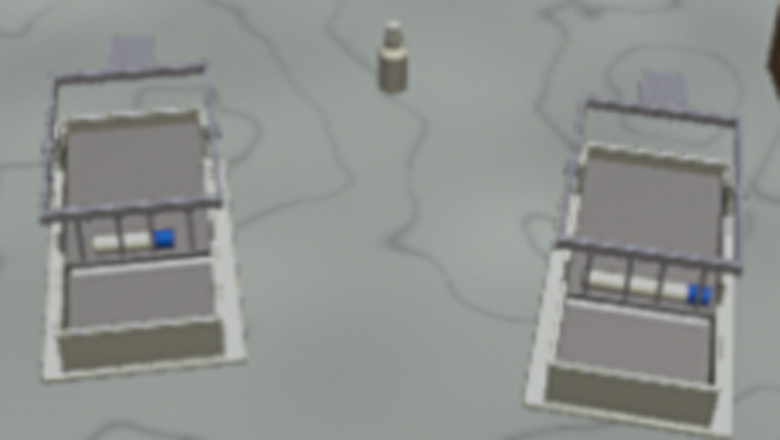

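In both crops the left dispenser (y>0) holds the long tube. Its plate centre is near crop (98,387), which is about top pixel (202.6, 209.3).

```bash
python3 - <<'E'
from h import *
def atz(u,v,z):
    a,b=world("top",[[u,v]]*2,[1.,2.]); t=(z-a[2])/(b[2]-a[2]); return a+t*(b-a)
c=lambda x,y:(180+x*180/780-.4,120+y*120/520-.4)
pad=atz(*c(98,385),.091); print("pad",pad.round(4))
for p,z in(((70,384),.091),((127,386),.091),((88,124),.1),((243,152),.1),((33,340),.088),((192,372),.088)):
    print(p,atz(*c(*p),z).round(3))
l=atz(*c(35,335),.088);r=atz(*c(192,370),.088);d=l-r;print("yaw bar",np.arctan2(-d[0],d[1]),np.linalg.norm(d))
d=atz(*c(88,124),.088)-l; print("yaw side",np.arctan2(d[1],d[0]),np.linalg.norm(d))
for q in("long_pad","long_tube"):
  for r in ctrl.find_in("scene",q)[:2]:
    u,v=np.round(r["uv"]).astype(int);print(q,r["score"],u,v,world("scene",[u,v],np.load("scene_d.npy")[v,u]).round(3))
u,v=155+663*230/780,185+90*130/440; print("scene plate",u,v,world("scene",[u,v],np.load("scene_d.npy")[int(v),int(u)]).round(3))
q=ctrl.get_state();print(q["eef_pos"],q["time"])
E
```

```text
pad [0.5323 0.2414 0.091 ]
(70, 384) [0.533 0.264 0.091]
(127, 386) [0.532 0.218 0.091]
(88, 124) [0.747 0.259 0.1  ]
(243, 152) [0.726 0.131 0.1  ]
(33, 340) [0.568 0.296 0.088]
(192, 372) [0.545 0.167 0.088]
yaw bar -0.1982674563504369 0.130643732102928
yaw side -0.18909945995598126 0.18132591712652663
long_pad 0.68 353 219 [[0.563 0.244 0.083]]
long_tube 0.72 347 268 [[0.733 0.205 0.05 ]]
scene plate 350.5 211.5909090909091 [[0.534 0.241 0.089]]
[ 0.23701507 -0.63198413  0.23129832] 0.5
```

Request:
carry_out(deltas=[0.045,-0.04,0,0,0,0.1,0.09,-0.08,0,0,0,0.2,0.135,-0.12,0,0,0,0.3,0.18,-0.16,0,0,0,0.4,0.225,-0.2,0,0,0,0.5], grip=0)

```text
time: 1.12
eef_pos: [0.3782, -0.364, 0.2317]
tcp_rot: [0.997, -0.072, 0.0, 0.0]
contact_force: [-0.0, -0.5, 0.2]
opening: 0.001
finger_force: 0.0
```

Request:
carry_out(deltas=[0.017,-0.056,0,0,0,0.03,0.034,-0.112,0,0,0,0.06,0.05,-0.168,0,0,0,0.06,0.067,-0.224,0,0,0,0.06,0.084,-0.28,0,0,0,0.06])

```text
time: 1.75
eef_pos: [0.5007, -0.0985, 0.2318]
tcp_rot: [0.995, -0.1, 0.001, 0.0]
contact_force: [1.1, 0.3, 0.5]
opening: -0.004
finger_force: 0.0
```

Request:
carry_out(deltas=[-0.007,-0.06,0.01,0,0,0,-0.014,-0.12,0.02,0,0,0,-0.021,-0.18,0.04,0,0,0,-0.028,-0.24,0.05,0,0,0,-0.035,-0.3,0.06,0,0,0])

```text
time: 2.38
eef_pos: [0.5257, 0.2027, 0.1713]
tcp_rot: [0.995, -0.1, 0.0, -0.0]
contact_force: [0.6, -0.3, -0.0]
opening: 0.001
finger_force: 0.0
```

Request:
carry_out(deltas=[-0.002,-0.04,0.01,0,0,0,-0.002,-0.04,0.03,0,0,0,-0.002,-0.04,0.04,0,0,0,-0.002,-0.04,0.04,0,0,0])

```text
time: 2.88
eef_pos: [0.531, 0.2388, 0.13]
tcp_rot: [0.995, -0.101, -0.001, 0.001]
contact_force: [-0.4, -0.0, 0.2]
opening: -0.002
finger_force: 0.0
```

```bash
python3 - <<'E'
from h import *
im,d=ctrl.read_camera("scene");cv2.imwrite("pics/s1.png",cv2.resize(im[150:300,290:440,::-1],(600,600),interpolation=cv2.INTER_CUBIC))
print(ctrl.get_state()["eef_pos"])
E
```

```text
[0.53165644 0.23895821 0.13099912]
```

View pics/s1.png

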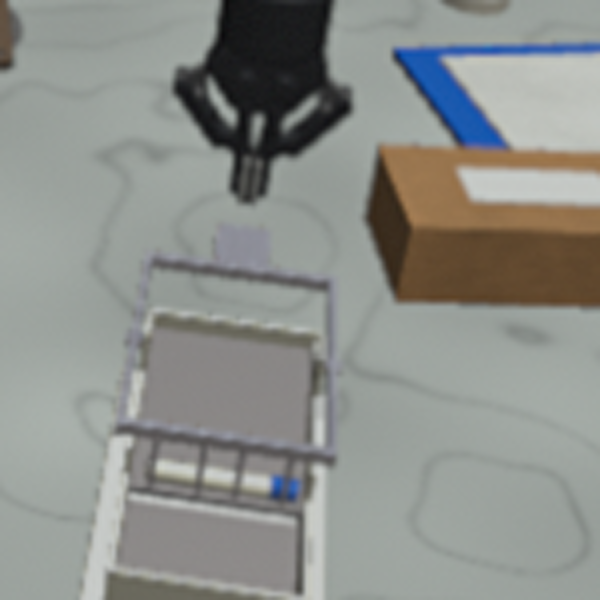

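The shut fingers stand directly above the plate (about (247,195) over (243,245) in the crop), and the glove box is clear of the gripper. I'll press now.

Request:
carry_out(deltas=[0,0,0.02,0,0,0,0,0,0.037,0,0,0,0,0,0.05,0,0,0,0,0,0.062,0,0,0,0,0,0.072,0,0,0])

```text
time: 3.55
eef_pos: [0.5335, 0.2398, 0.0598]
tcp_rot: [0.995, -0.1, 0.002, 0.0]
contact_force: [1.7, -2.5, 7.0]
opening: 0.002
finger_force: 2.9
```

Request:
carry_out(deltas=[0,0,0,0,0,0,0,0,0,0,0,0,0,0,0,0,0,0,0,0,0,0,0,0,0,0,0,0,0,0])

```text
time: 4.18
eef_pos: [0.5328, 0.2401, 0.0603]
tcp_rot: [0.995, -0.1, 0.001, 0.0]
contact_force: [0.8, -2.7, 4.9]
opening: -0.002
finger_force: 2.6
```

Request:
carry_out(deltas=[0,0,0,0,0,0,0,0,0,0,0,0,0,0,0,0,0,0,0,0,0,0,0,0,0,0,0,0,0,0])

```text
time: 4.8
eef_pos: [0.5328, 0.24, 0.0603]
tcp_rot: [0.995, -0.1, 0.001, 0.0]
contact_force: [0.4, -2.2, 5.1]
opening: 0.0
finger_force: 2.6
```

```bash
python3 - <<'E'
from h import *
im,d=ctrl.read_camera("scene");cv2.imwrite("pics/s2.png",cv2.resize(im[170:320,290:440,::-1],(600,600),interpolation=cv2.INTER_CUBIC))
s=ctrl.get_state();print(s["eef_pos"],s["contact_force"])
E
```

```text
[0.53276531 0.24004911 0.06032711] [ 0.47916885 -2.4928107   5.08465737]
```

View pics/s2.png

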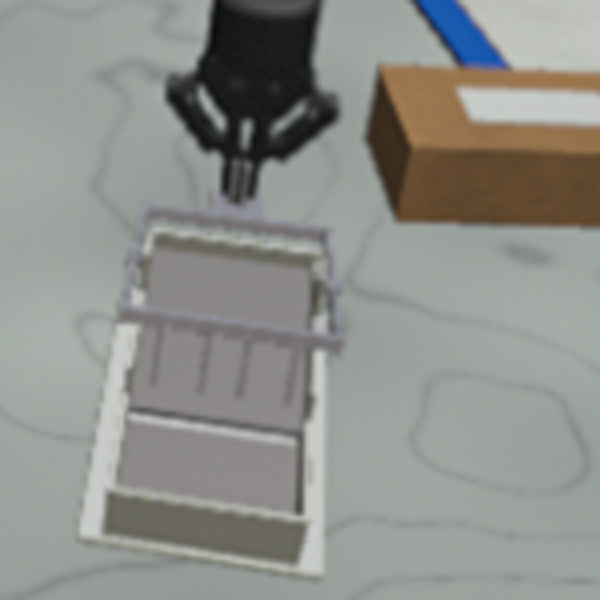

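The gate is up and the lane is empty, so the tube is probably behind the end wall (crop ~(205,525)). I'll release the lever and check from the top.

Request:
carry_out(deltas=[0,0,-0.012,0,0,0,0,0,-0.025,0,0,0,0,0,-0.04,0,0,0,0,0,-0.07,0,0,0,0,0,-0.11,0,0,0])

```text
time: 5.48
eef_pos: [0.5311, 0.24, 0.1695]
tcp_rot: [0.995, -0.1, -0.001, 0.0]
contact_force: [1.3, 0.5, 1.0]
opening: 0.002
finger_force: 0.0
```

Request:
carry_out(deltas=[-0.05,0,-0.03,0,0,0,-0.08,0,-0.05,0,0,0,-0.08,0,-0.05,0,0,0,-0.08,0,-0.05,0,0,0])

```text
time: 5.98
eef_pos: [0.4537, 0.2561, 0.2191]
tcp_rot: [0.995, -0.1, 0.0, 0.0]
contact_force: [0.0, 0.4, 0.1]
opening: 0.001
finger_force: 0.0
```

```bash
python3 - <<'E'
from h import *
a,_=ctrl.read_camera("top");b,_=ctrl.read_camera("scene")
z=lambda i:cv2.resize(i[:,:,::-1],(390,440),interpolation=cv2.INTER_CUBIC)
cv2.imwrite("pics/s3.png",np.hstack([cv2.convertScaleAbs(z(a[120:240,170:276]),alpha=1.5),z(b[175:315,300:424])]))
s=ctrl.get_state();print(s["eef_pos"],s["contact_force"])
E
```

```text
[0.45369112 0.25578989 0.21825782] [-0.04449808 -0.24573104  0.04207596]
```

View pics/s3.png

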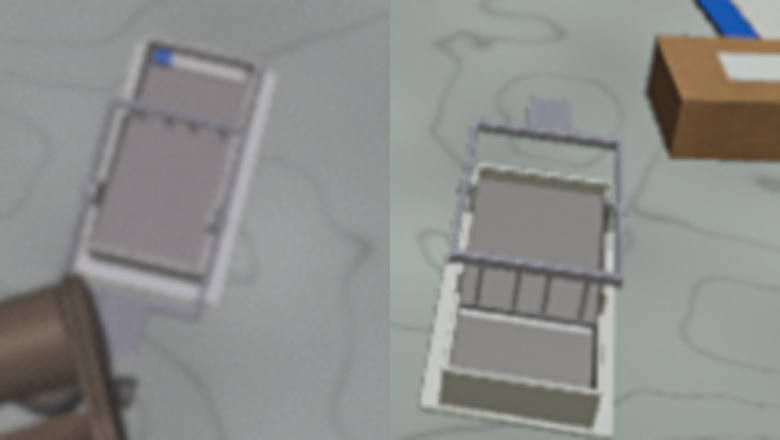

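The tube lies in the trough against the end wall (left pane, (160–245, 58–72)). The lever is level and its gate is shut.

```bash
python3 -c "
from plant import ctrl
print(ctrl.sign_off())"
```

```text
the job is handed in; nothing more can be done
None
```

The long tube rolled into its catch trough, its lever is back up with the gate shut, the arm touched only that lever's plate, and the job is handed in (no verdict was returned).

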